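Bolt the closet tier's lid shut

ROBOT

A 6-joint arm with a two-finger parallel gripper is mounted at the origin on the work surface. World frame = base frame: x ahead of the robot, y to its left, z up, the work surface at z = 0. Lengths are in m, angles in rad, forces in N, time in s.
With the tool pointing down it reaches from about 0.275 to 0.75 m from the base axis. Payload 10.2 kg.
Tool frame: the origin (TCP) lies midway between the tips of the shut fingers; the grasp point (between the pads) lies 19 mm behind it (env.hold_point_z is the distance from the TCP to the grasp point, in m); x points along the fingers, z is the direction in which the jaws open and shut, and the axes are right-handed (so a half turn about x gives the same grasp; the last joint's range is limited). The gripper opens to 85 mm and grips with 20 to 120 N. Pads are 22 mm wide; open, the fingers measure 114 mm over their backs; the gripper's body (76 mm by 85 mm) begins 54 mm behind the grasp point. The pads swing forward as they close: fully open they stand 13 mm farther back than shut.
Start: joints at [-1.358, 0.313, 1.498, -0, 1.331, -0.223], TCP at [0.222, -0.476, 0.231] pointing down, gripper open.
Joint ranges: [-2.94, 2.94], [-0.97, 2.17], [0.19, 2.56], [-1.23, 4.37], [0.02, 3.11], [-2.88, 2.88]. Speed limits (rad/s): [2.39, 2.39, 3.01, 3.14, 3.14, 3.14].

INTERFACE

Orientations are given as a unit quaternion [x, y, z, w].
In Python, from bench import env, kinematics, monitor, eyes, job gives the robot as it stands. The module is installed in compiled form; this text tells all that it offers. Calls block until the motion is done:
- env.reach(position, orientation): joint-space move of the TCP to a pose.
- env.movel(position, velocity=0.15, frame=None, guard=None): straight line of the TCP; frame=None keeps the orientation; velocity is the mean speed in m/s. With guard (N) it stops when the force on the tool has changed by that much, and returns True; else False.
- env.set_joints(angles): joint-space move.
- env.release() and env.close_gripper(effort=None): open the fingers fully, or close them until they stop; effort is the grip in N (None keeps the last).
- env.hold(seconds).
- kinematics.ik(position, orientation): joint angles nearest the present ones, or None.
- monitor.sense(): the state.
- eyes.grab_frame(name): name is "scene" or "side" or "wrist"; returns a dict with "frame" (384x512x3 uint8, red, green, blue), "mtx" (3x3 intrinsics, pixels), "view" (4x4, takes a point from world to camera coordinates). Camera axes: x right, y down, z forward; pixel columns grow to the right and rows downward; lengths in m; the calibration is good to about 2 mm. A picture is of the moment at which its call begins. There is no depth.
A pose or a line that the arm cannot do raises env.MotionError and nothing moves.
- job.hand_in(): hands the job in, once; it reports no verdict.
The state is a dict: "clock": time; "joints": joint angles; "qvel": joint speeds; "joint_efforts": joint torques, N m; "position": TCP position; "ee_rot": TCP orientation; "contact_force": force on the tool from outside, world axes, zero at the start; "ft_torque": the same for the moment, N m; "finger_gap": opening from 0.0 (shut) to 1.0 (fully open).
Only numpy, scipy, OpenCV 4.12 (cv2) and the standard library are available. Lean on these libraries where they do the work, as an engineer would, in place of code of your own. Each camera call takes 0.05 s, during which the arm holds its last target.

TASK

Bolt the lid of the clear storage tier shut: slide the bolt across into its staple with the handle held up, feel along the keeper strip for its one notch, and turn the handle down into it until the handle lies flat, then let go. Be gentle: never force the handle down on the strip where there is no notch. Leave the things lying around as they are.

Things in the scene. Friction and masses are not known exactly. Their poses are not given: they have to be found in the camera images.
- tier: clear polypropylene box, white two-leaf lid 204 x 302 mm with its top 100 mm above the origin (centre of the underside, on the table). Fixed. z up, x away from the robot, y along the bolt on the lid. The rod, 14 mm thick, has its axis along y at x = +20, z = 130 mm, in two sleeves (30 mm wide, to z = 143 mm, at y = -105 and +48 mm). The seam between the leaves is at y = +84 mm
- staple (a point): centre of the steel staple on the short leaf that the rod shoots into, on the rod's axis; in the tier's frame x = +20, y = +100, z = 130 mm; it is 16 mm long, 29 mm wide, to z = 147 mm
- strip (a point): point of the tier on top of the keeper strip, at tier x = -6, y = 0, z = 140 mm: an upright steel strip 8 mm thick, 131 mm long, along the rod. Its one square notch, 15 mm wide with its floor at z = 118 mm, is NOT at this point: its centre lies anywhere from y = -20 to +20 mm, untracked; find it by feel or eye
- strip_stop (a point): where the handle meets the strip off the notch: tier x = -2, y = 0, z = 140 mm, the strip's upper edge on the rod's side. It stops the handle at about 0.95 rad. The strip springs down 1 mm per 4 N of the handle's pressure on it, at most 6 mm (handle then at about 1.15 rad). Over 20 N on it is forcing; at the handle's ball that is about 9 N
- bolt_slide (a joint): travel of the bolt along the tier's +y, m, 0 (withdrawn) to 0.072 (end stop); the handle's y in the tier's frame is -0.045 + this value. Starts at 0 to 0.01. Friction about 2.5 N. The rod tip is in the staple from 0.022; the notch centre is somewhere from 0.025 to 0.065, with 2.5 mm to spare either side of the bar
- bolt_turn (a joint): turn of the handle about the rod's axis, rad: 0 straight up, positive down toward the tier's -x side (over the strip), 1.56 lying flat (stop). Starts at -0.2 to 0.3. Stiff enough (0.05 N m) to stay where it is left
- handle: the bolt's handle: straight square steel bar, 10 x 10 mm, standing out radially from the rod, with an 18 mm ball at its end, 72 mm from the rod's axis to the ball's far side. Origin on the rod's axis, its z along the bar outward, y along the rod. It slides and turns with the rod
- handle_ball (a point): centre of the 18 mm ball at the handle's end, 63 mm from the rod's axis: pinched with the fingers closing along the rod, the ball pivots between them as the handle turns
- carabiner_a: a carabiner, a closed oval ring of 9 mm bar, 89 x 51 mm, 9 mm thick, lying flat; origin at its underside. Bystander: leave it alone, on the lid behind the bolt
- carabiner_b: a carabiner, a closed oval ring of 9 mm bar, 89 x 51 mm, 9 mm thick, lying flat; origin at its underside. Bystander: leave it alone, on the table
- opener: flat steel bottle opener, 125 x 34 x 5 mm, long side along its x, on the lid behind the bolt; origin at its underside. Bystander
- jar: empty glass jar with steel lid, 76 mm wide, 105 mm tall, upright on the table; origin under its centre. Bystander
- headlamp: black headlamp unit without strap, about 58 x 78 x 45 mm, on the table; origin at its underside. Bystander
- flask: steel flask with black cap, 68 mm wide, 150 mm tall, upright on the table; origin under its centre. Bystander

How it is judged:
By the outcome, as a careful person would: the job done as asked, in the order asked, and still so for the second after the job is handed in, with the robot touching nothing.
It also fails if it takes over 72 s, if anything falls off the work surface, if the arm or the gripper's body presses on something with over 40 N, if the wrist force passes 120 N, or if a joint passes its speed limit or range.

## Working session

There is one attempt and no reset: what is moved stays moved. The work goes in short steps, each a Python script; the robot and the scene stay as the last script left them, time stands still between calls to the robot, and variables do not carry over. Pictures are saved under pics/ and viewed, and the job is handed in when it is done.

```bash
mkdir -p pics
python3 - <<'E'
from bench import env, kinematics, monitor, eyes, job
import cv2, numpy as np
s=monitor.sense()
for k,v in s.items(): print(k,np.round(v,4))
for n in ["scene","side","wrist"]:
    f=eyes.grab_frame(n)
    cv2.imwrite(f"pics/{n}0.png",cv2.cvtColor(f["frame"],cv2.COLOR_RGB2BGR))
    print(n,np.round(f["mtx"],1).tolist(),np.round(f["view"],4).tolist())
print(env.hold_point_z)
E
```

```text
clock 0.0
joints [-1.3584  0.3135  1.4984  0.      1.331  -0.2234]
qvel [-0.0008 -0.0013 -0.0002 -0.0004  0.0027 -0.0004]
joint_efforts [ 2.10000e-03 -4.12259e+01 -2.59741e+01 -1.00000e-04  4.10000e-03
 -0.00000e+00]
position [ 0.2216 -0.4757  0.2307]
ee_rot [ 0.3804  0.5966 -0.3798  0.5959]
contact_force [0.8062 0.0387 0.072 ]
ft_torque [ 0.0044 -0.0029 -0.0346]
finger_gap 1.0008
scene [[415.8, 0.0, 257.4], [0.0, 415.8, 194.2], [0.0, 0.0, 1.0]] [[-0.4887, 0.8723, 0.0148, 0.3115], [0.5423, 0.3171, -0.7781, -0.1799], [-0.6834, -0.3722, -0.628, 1.5755], [0.0, 0.0, 0.0, 1.0]]
side [[406.4, 0.0, 256.4], [0.0, 406.4, 194.2], [0.0, 0.0, 1.0]] [[0.9929, -0.1192, 0.0042, -0.5606], [-0.0912, -0.7814, -0.6174, 0.098], [0.0769, 0.6126, -0.7867, 1.1971], [0.0, 0.0, 0.0, 1.0]]
wrist [[326.5, 0.0, 246.2], [0.0, 326.5, 190.4], [0.0, 0.0, 1.0]] [[0.4215, -0.9068, -0.0019, -0.5249], [-0.869, -0.4046, 0.2848, -0.0373], [-0.259, -0.1184, -0.9586, 0.3804], [0.0, 0.0, 0.0, 1.0]]
0.0187
```

View pics/scene0.png

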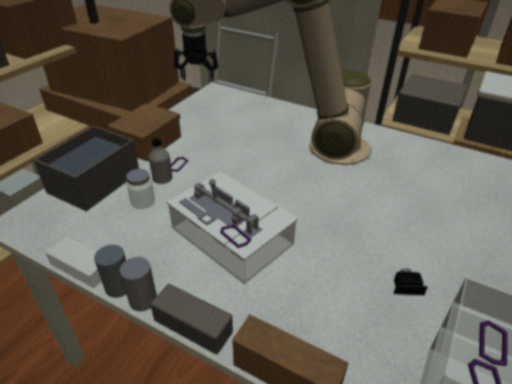

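View pics/side0.png

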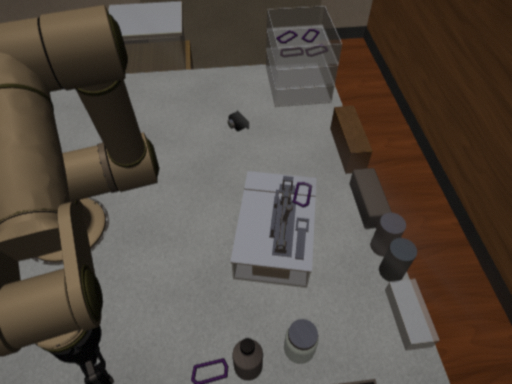

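View pics/wrist0.png

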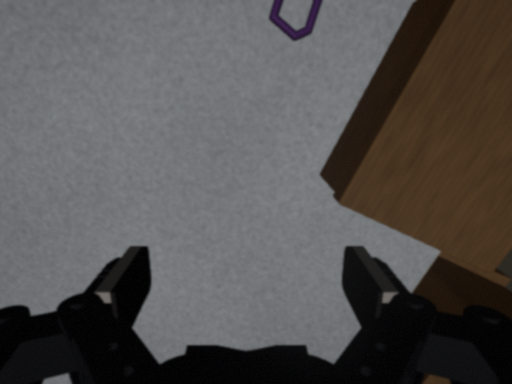

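The scene view shows the tier near (232,222) and the side view near (277,228), with the seam towards the far (+y) end. The arm is out of the way. Next I'll enlarge the tier in both views.

Run:
```python
import cv2
a=cv2.imread("pics/scene0.png")[165:285,160:305]
b=cv2.imread("pics/side0.png")[165:295,220:330]
cv2.imwrite("pics/sceneZ.png",cv2.resize(a,None,fx=5,fy=5,interpolation=cv2.INTER_CUBIC))
cv2.imwrite("pics/sideZ.png",cv2.resize(b,None,fx=4.5,fy=4.5,interpolation=cv2.INTER_CUBIC))
```

```text
(no output)
```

View pics/sceneZ.png

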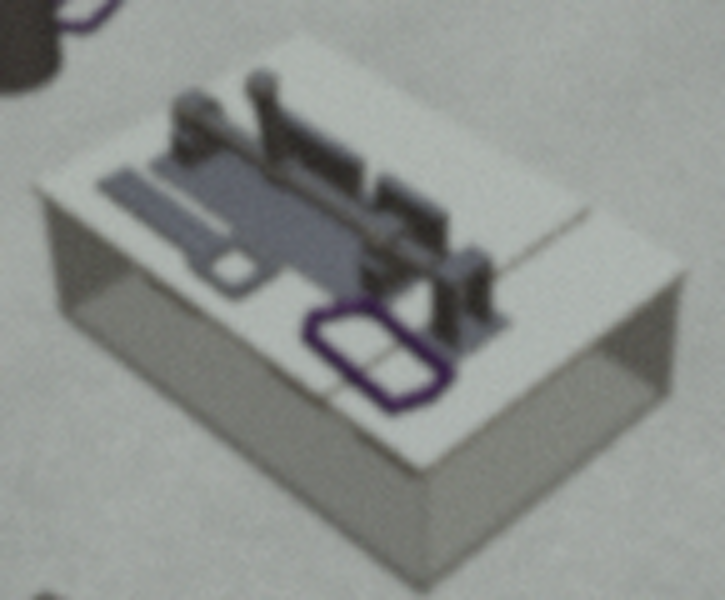

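View pics/sideZ.png

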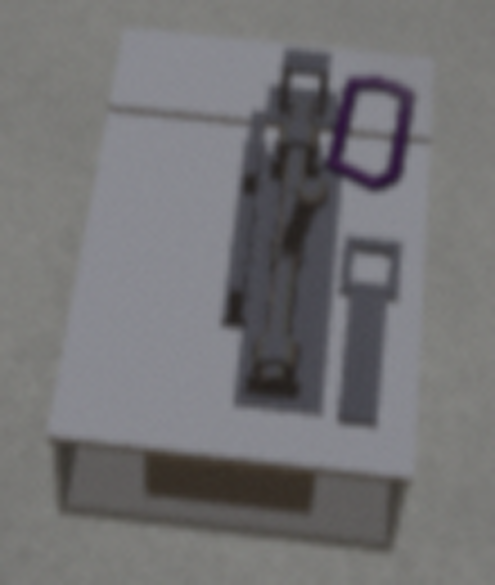

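The scene zoom shows the lid corners, the handle ball at about (262,85) and the strip's notch at about (370,185). The side zoom shows a tilted handle ending near (315,190), with the purple carabiner close to the staple. I'll compute the poses from the corners next.

```bash
cat > h.py <<'E'
from bench import env, kinematics, monitor, eyes, job
import cv2, numpy as np
from scipy.spatial.transform import Rotation as R
from scipy.optimize import least_squares
def ray(f,px):
    K,V=np.array(f["mtx"]),np.array(f["view"])
    d=V[:3,:3].T@np.linalg.solve(K,[px[0],px[1],1.]); c=-V[:3,:3].T@V[:3,3]
    return c,d/np.linalg.norm(d)
def onplane(f,px,z):
    c,d=ray(f,px); return c+d*(z-c[2])/d[2]
def proj(f,P):
    K,V=np.array(f["mtx"]),np.array(f["view"])
    p=(V[:3,:3]@np.atleast_2d(P).T).T+V[:3,3]; q=(K@p.T).T; return q[:,:2]/q[:,2:]
def tri(rays):
    A=0;b=0
    for c,d in rays:
        M=np.eye(3)-np.outer(d,d); A=A+M;b=b+M@c
    return np.linalg.solve(A,b)
def save(n,f,box=None,s=1,dots=()):
    im=cv2.cvtColor(f["frame"],cv2.COLOR_RGB2BGR)
    x0,y0,x1,y1=box or (0,0,512,384)
    im=cv2.resize(im[y0:y1,x0:x1],None,fx=s,fy=s,interpolation=cv2.INTER_CUBIC)
    for p in dots: cv2.circle(im,(int((p[0]+.5-x0)*s),int((p[1]+.5-y0)*s)),2,(0,0,255),-1)
    cv2.imwrite(f"pics/{n}.png",im)
def T2W(t,p):
    c,s=np.cos(t[2]),np.sin(t[2]); p=np.atleast_2d(p).astype(float)
    return np.c_[t[0]+c*p[:,0]-s*p[:,1],t[1]+s*p[:,0]+c*p[:,1],p[:,2]]
def W2T(t,P):
    c,s=np.cos(t[2]),np.sin(t[2]); d=np.asarray(P)-[t[0],t[1],0]
    return np.array([c*d[0]+s*d[1],-s*d[0]+c*d[1],d[2]])
E
python3 - <<'E'
from h import *
fs=eyes.grab_frame("scene"); fd=eyes.grab_frame("side")
zs=lambda u,v:((u+.5)/5+160-.5,(v+.5)/5+165-.5)
zd=lambda u,v:((u+.5)/4.5+220-.5,(v+.5)/4.5+165-.5)
names=[(1,-1),(-1,-1),(-1,1),(1,1)]
S=[zs(*p) for p in [(37,188),(300,37),(687,270),(421,472)]]
D=[zd(*p) for p in [(411,477),(52,438),(122,30),(433,58)]]
L=np.array([[a*.102,b*.151,.1] for a,b in names])
for n,p,q in zip(names,S,D): print(n,onplane(fs,p,.1).round(4),onplane(fd,q,.1).round(4))
def r(t,use=3):
    W=T2W(t,L); o=[]
    if use&1:o.append(proj(fs,W)-S)
    if use&2:o.append(proj(fd,W)-D)
    return np.vstack(o).ravel()
for use in (1,2,3):
    s=least_squares(r,[.55,0,0],args=(use,)); print(s.x.round(4),np.abs(s.fun).max().round(2))
t=s.x; np.save("t.npy",t)
ball=tri([ray(fs,zs(262,84)),ray(fd,zd(315,190))]); print("ball tier",W2T(t,ball).round(4))
# notch
for f,p in((fs,zs(370,178)),):
    print("notch",W2T(t,onplane(f,p,.14)[:3]))
# overlays
pts=T2W(t,np.vstack([L,[[.02,.1,.147],[-.006,-.0655,.14],[-.006,.0655,.14],[.02,-.105,.143],[.02,.048,.143]],[[-.006,y,.14] for y in(-.02,0,.02)]]))
save("sO",fs,(160,165,305,285),5,proj(fs,pts)); save("dO",fd,(220,165,330,295),4.5,proj(fd,pts))
E
```

```text
(1, -1) [ 0.6733 -0.2687  0.1   ] [ 0.6669 -0.2728  0.1   ]
(-1, -1) [ 0.4801 -0.2217  0.1   ] [ 0.4734 -0.2258  0.1   ]
(-1, 1) [0.553  0.0721 0.1   ] [0.5436 0.0697 0.1   ]
(1, 1) [0.7474 0.0228 0.1   ] [0.7419 0.0222 0.1   ]
[ 0.6129 -0.099  -0.2438] 0.9
[ 0.6063 -0.1019 -0.2403] 1.03
[ 0.6087 -0.1009 -0.243 ] 1.76
ball tier [ 0.0305 -0.0341  0.1932]
notch [0.00145528 0.01369401 0.14      ]
```

View pics/sO.png

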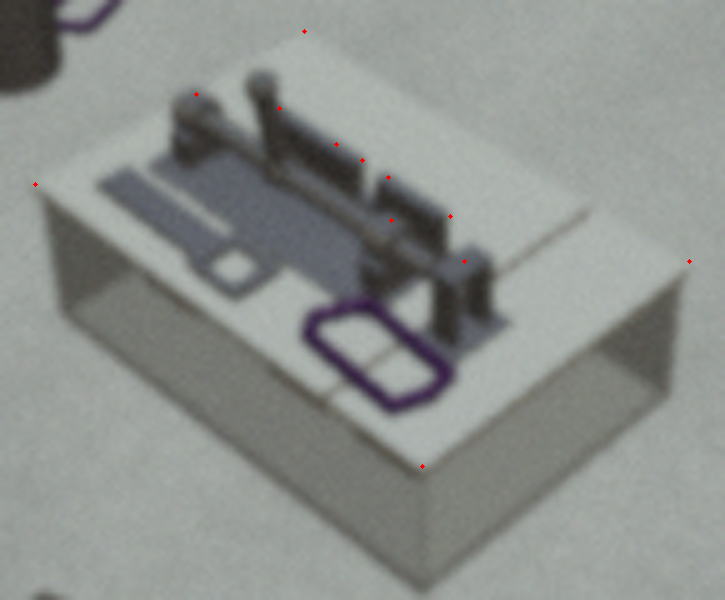

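View pics/dO.png

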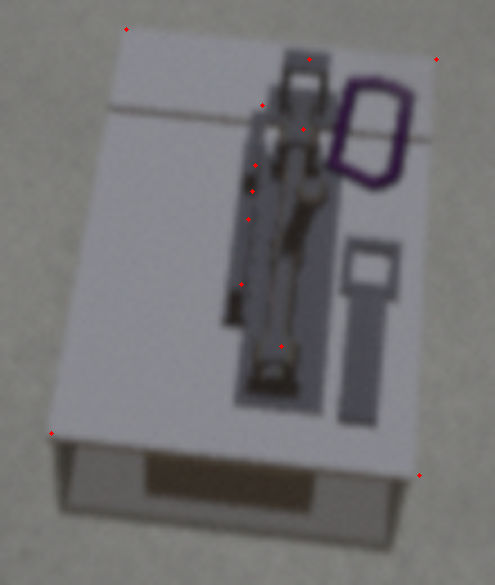

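Both views agree: the notch is near tier y ≈ +9 mm, so bolt travel is about 0.054. The handle is at about -0.17 rad. The two views differ by about 6 mm in x, so I'll hover over the handle and refine with the wrist camera.

```bash
cat >> h.py <<'E'
def ori(yaw,sgn=1,tilt=0.):
    # tool x down (tilted about tier y), tool z along sgn*tier y
    zy=sgn*np.array([-np.sin(yaw),np.cos(yaw),0]); xx=np.array([0,0,-1.])
    return R.from_matrix(np.c_[xx,np.cross(zy,xx),zy]).as_quat()
E
python3 - <<'E'
from h import *
t=np.load("t.npy"); s=monitor.sense()
f=eyes.grab_frame("wrist"); V=np.array(f["view"]); c=-V[:3,:3].T@V[:3,3]
Rt=R.from_quat(s["ee_rot"])
print("cam in tool",Rt.inv().apply(c-s["position"]),"look",Rt.inv().apply(V[2,:3]))
B=T2W(t,[.0305,-.036,.193])[0]; print("B",B)
for sg in(1,-1):
    for P in (B+[0,0,.1],B-[0,0,.019],T2W(t,[-.043,.009,.111])[0]):
        print(sg,kinematics.ik(P,ori(t[2],sg)))
E
```

```text
cam in tool [-0.14346969  0.07220803  0.00069968] look [ 0.95852009 -0.28502315 -0.00102024]
B [ 0.6295983  -0.14318433  0.193     ]
1 [-4.04728421e-01  5.68684293e-01  9.61481542e-01 -4.44089210e-16
  1.61142682e+00 -1.73253892e+00]
1 [-4.04728421e-01  6.24885207e-01  1.17423797e+00 -4.44089210e-16
  1.34246947e+00 -1.73253892e+00]
1 [-3.46488451e-01  5.37198849e-01  1.49555677e+00 -4.44089210e-16
  1.10883703e+00 -1.67429895e+00]
-1 [-4.04728421e-01  5.68684293e-01  9.61481542e-01 -4.44089210e-16
  1.61142682e+00  1.40905373e+00]
-1 [-4.04728421e-01  6.24885207e-01  1.17423797e+00 -4.44089210e-16
  1.34246947e+00  1.40905373e+00]
-1 [-3.46488451e-01  5.37198849e-01  1.49555677e+00 -4.44089210e-16
  1.10883703e+00  1.46729370e+00]
```

Run:
```python
from h import *
t=np.load("t.npy")
P=T2W(t,[.0305,-.02,.193+.06])[0]
env.reach(P,ori(t[2],1)); s=monitor.sense(); print(s["clock"],s["position"],P,s["contact_force"])
f=eyes.grab_frame("wrist"); np.savez("w1.npz",**f)
pts=T2W(t,[[-.006,-.0655,.14],[-.006,.0655,.14],[-.006,.009,.14],[.0305,-.036,.192],[.02,.1,.147]])
print(proj(f,pts)); save("w1",f,None,1.5)
```

```text
2.25 [ 0.63320024 -0.12855682  0.25300856] [ 0.63344793 -0.12765435  0.253     ] [-0.37448571 -0.84845103  0.31482745]
[[190.02885637 141.31148938]
 [357.03321028 140.88291443]
 [285.00588518 141.06775456]
 [224.46515176 207.34081905]
 [400.67346986 175.12593419]]
```

View pics/w1.png

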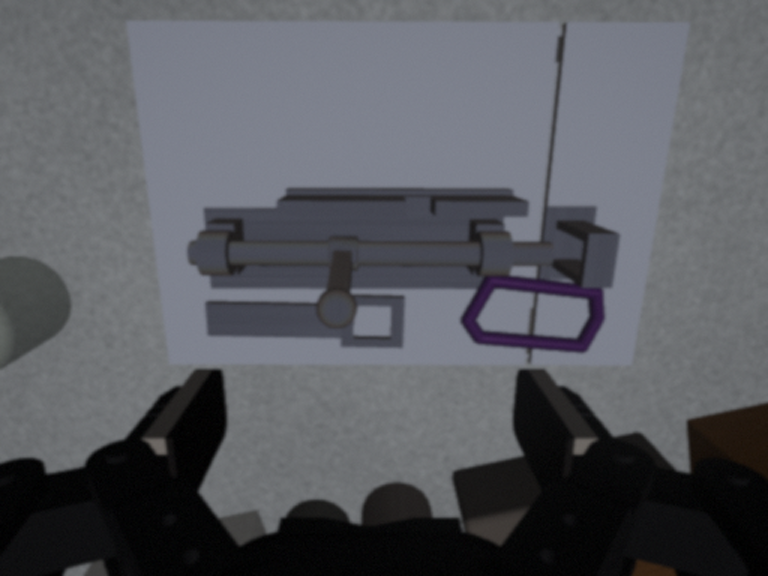

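The wrist view clearly shows the rod, the ball at (337,307), the strip from column 278 to 527 with its notch at about 405–433 in the 1.5x image, and all four lid corners. I'll enlarge it and refine.

Run:
```python
import numpy as np,cv2
f=np.load("w1.npz")
im=cv2.cvtColor(f["frame"],cv2.COLOR_RGB2BGR)
cv2.imwrite("pics/w1z.png",cv2.resize(im[115:175,175:360],None,fx=4.3,fy=4.3,interpolation=cv2.INTER_CUBIC))
# lid mask: bluish light vs grey table
g=im.astype(int)
hsv=cv2.cvtColor(cv2.GaussianBlur(im,(3,3),0),cv2.COLOR_BGR2HSV)
for p in [(150,60),(300,50),(40,60),(480,100),(430,200)]: print(p,im[p[1],p[0]],hsv[p[1],p[0]])
m=((g[...,0]-g[...,1])>6).astype(np.uint8)*255
m=cv2.morphologyEx(m,cv2.MORPH_CLOSE,np.ones((15,15)));m=cv2.morphologyEx(m,cv2.MORPH_OPEN,np.ones((9,9)))
cs,_=cv2.findContours(m,cv2.RETR_EXTERNAL,cv2.CHAIN_APPROX_NONE); c=max(cs,key=cv2.contourArea)
print(cv2.contourArea(c),cv2.approxPolyDP(c,8,True)[:,0])
np.save("lidc.npy",c[:,0])
```

```text
(150, 60) [139 128 124] [112  28 139]
(300, 50) [141 129 124] [111  29 140]
(40, 60) [112 109 106] [102  11 112]
(480, 100) [114 112 109] [102  11 113]
(430, 200) [121 117 114] [105  13 121]
78195.0 [[ 85  14]
 [113 242]
 [421 242]
 [458  15]]
```

View pics/w1z.png

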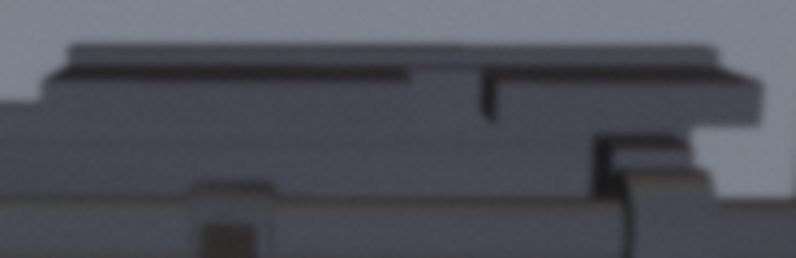

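Run:
```python
from h import *
f=dict(np.load("w1.npz")); t=np.load("t.npy")
C=np.array([[85,14],[113,242.5],[422,242.5],[458.5,14.5]])
L=np.array([[-.102,-.151,.1],[.102,-.151,.1],[.102,.151,.1],[-.102,.151,.1]])
r=lambda t:(proj(f,T2W(t,L))-C).ravel()
s=least_squares(r,t); print(s.x,s.fun.round(1))
tw=s.x
z=lambda u,v:((u+.5)/4.3+175-.5,(v+.5)/4.3+115-.5)
for tt in (t,tw):
    print("stripL",W2T(tt,onplane(f,z(43,100),.14)),"R",W2T(tt,onplane(f,z(763,105),.14)),"n",W2T(tt,onplane(f,z(412,98),.14)),W2T(tt,onplane(f,z(497,98),.14)))
    # ball
    for q in ((337/1.5,307/1.5),): print("ball",W2T(tt,onplane(f,q,.192)))
    print("rod", W2T(tt,onplane(f,(400/1.5,252/1.5),.13)))
im=cv2.cvtColor(f["frame"],cv2.COLOR_RGB2BGR)
cv2.imwrite("pics/w1b.png",cv2.resize(im[150:240,190:300],None,fx=6,fy=6,interpolation=cv2.INTER_CUBIC))
```

```text
[ 0.60662261 -0.1007795  -0.24541124] [ 1.9 -0.1  2.5 -0.3 -2.9 -0.4 -1.6 -0.5]
stripL [-0.00869672 -0.0695939   0.14      ] R [-0.00745519  0.06146626  0.14      ] n [-0.0088874  -0.00248749  0.14      ] [-0.00884793  0.01296988  0.14      ]
ball [ 0.02862433 -0.03582644  0.192     ]
rod [ 0.01781242 -0.004407    0.13      ]
stripL [-0.00652537 -0.06924108  0.14      ] R [-0.00560172  0.06182171  0.14      ] n [-0.00687881 -0.00213534  0.14      ] [-0.00687683  0.01332208  0.14      ]
ball [ 0.03071367 -0.0353832   0.192     ]
rod [ 0.01982558 -0.00399007  0.13      ]
```

View pics/w1b.png

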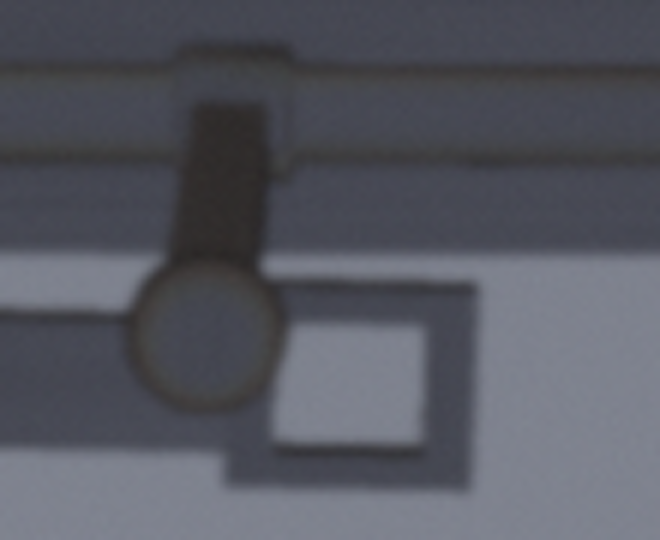

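Run:
```python
from h import *
f=dict(np.load("w1.npz")); tw=np.array([.60662,-.10078,-.24541]); np.save("tw.npy",tw)
q=lambda u,v,z:W2T(tw,onplane(f,(u/1.5-.2,v/1.5-.2),z)).round(4)
print("seam",q(563,45,.1),q(530,360,.1))
print("sleeveR top",q(482,222,.143),q(510,222,.143)," sleeveL",q(198,235,.143),q(229,235,.143))
print("staple",q(586,258,.147),q(618,258,.147))
zb=lambda u,v:((u+.5)/6+190-.5,(v+.5)/6+150-.5)
print("collar",*[W2T(tw,onplane(f,zb(u,55),.139)).round(4) for u in(178,292)])
print("bar",*[W2T(tw,onplane(f,zb(u,105),.139)).round(4) for u in(193,267)])
print("ball",W2T(tw,onplane(f,zb(206,335),.193)))
```

```text
seam [-0.0902  0.0855  0.1   ] [0.0994 0.0851 0.1   ]
sleeveR top [0.0008 0.0374 0.143 ] [0.0008 0.0519 0.143 ]  sleeveL [ 0.0076 -0.1109  0.143 ] [ 0.0076 -0.0947  0.143 ]
staple [0.0191 0.0921 0.147 ] [0.0191 0.1088 0.147 ]
collar [ 0.0102 -0.0426  0.139 ] [ 0.0102 -0.0274  0.139 ]
bar [ 0.017  -0.0408  0.139 ] [ 0.017  -0.0308  0.139 ]
ball [ 0.03089258 -0.03581755  0.193     ]
```

Run:
```python
from h import *
t=np.load("tw.npy")
q=ori(t[2],1)
env.movel(T2W(t,[.0309,-.0358,.215])[0],velocity=.1,frame=q)
print(env.movel(T2W(t,[.0309,-.0358,.1725])[0],velocity=.06,guard=8))
s=monitor.sense(); print(s["clock"],W2T(t,s["position"]),s["contact_force"])
env.close_gripper(effort=25); env.hold(.3)
s=monitor.sense(); print(s["clock"],W2T(t,s["position"]),s["contact_force"],s["finger_gap"])
f=eyes.grab_frame("wrist"); np.savez("w2.npz",**f); save("w2",f,None,1.5)
```

```text
False
3.725 [ 0.03109244 -0.03583724  0.17291959] [-0.16506525  0.41310693  0.19011328]
4.6667 [ 0.03094599 -0.03574094  0.17264157] [-0.31985975  0.71716145  2.22977765] 0.18441009977174086
```

View pics/w2.png

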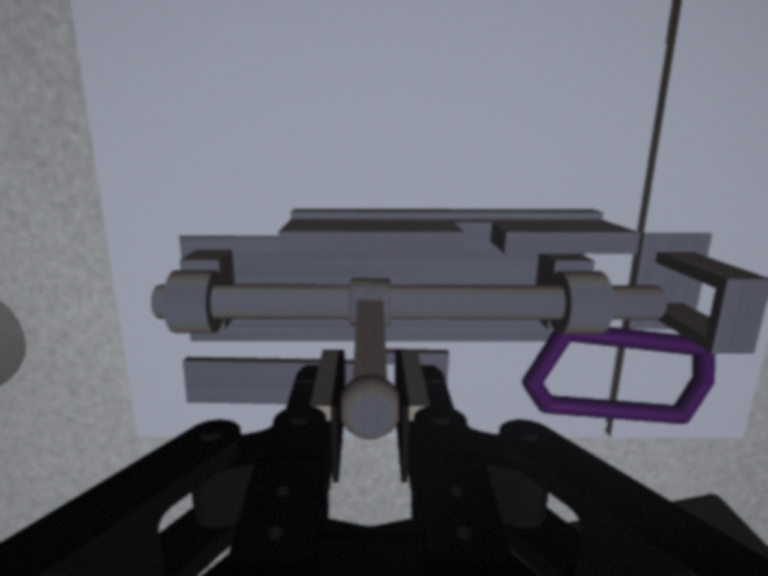

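The ball is pinched between the pads at (370,405), with the notch at columns 462–502 (1.5x image). I'll measure the notch again from this view, then slide.

Run:
```python
from h import *
f=dict(np.load("w2.npz")); t=np.load("tw.npy")
im=cv2.cvtColor(f["frame"],cv2.COLOR_RGB2BGR)
cv2.imwrite("pics/w2z.png",cv2.resize(im[135:215,180:430],None,fx=3.2,fy=3.2,interpolation=cv2.INTER_CUBIC))
```

```text
(no output)
```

View pics/w2z.png

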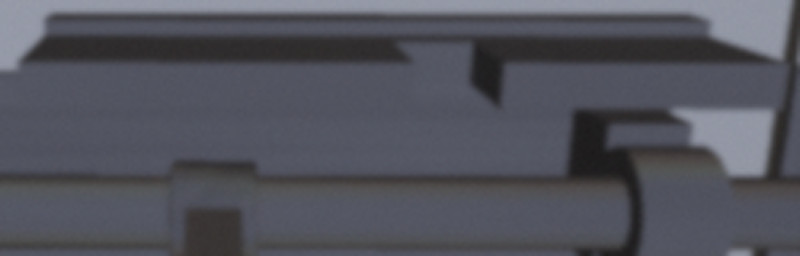

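Run:
```python
from h import *
t=np.load("tw.npy")
s=monitor.sense(); p=W2T(t,s["position"]); p0=p.copy(); print(p)
for dy in (.01,.0412):
    q=p0.copy(); q[1]+=dy
    g=env.movel(T2W(t,q)[0],velocity=.04,guard=15)
    s=monitor.sense(); print(g,s["clock"],W2T(t,s["position"]),s["contact_force"],s["finger_gap"])
f=eyes.grab_frame("wrist"); np.savez("w3.npz",**f); save("w3",f,(120,100,400,300),2.8)
```

```text
[ 0.0309388  -0.03576325  0.17264509]
False 5.1167 [ 0.03101015 -0.02511114  0.17265758] [0.4527284  0.94732666 1.98763915] 0.18405899554545474
False 6.05 [0.03093615 0.0059533  0.17269296] [2.10823745 2.10571974 2.34046651] 0.18314367864902997
```

View pics/w3.png

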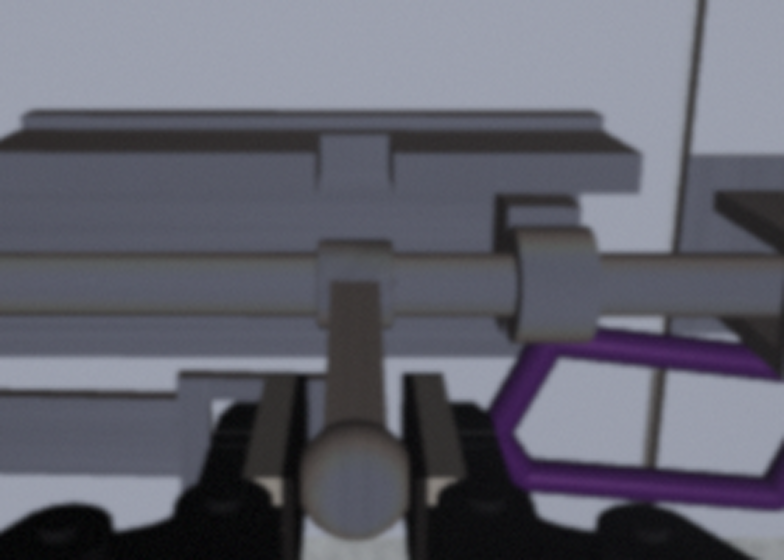

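The bar (330–382) and collar (318–393) now line up with the notch (316–393) to within about 0.3 mm. I'll turn the handle down along the arc in small guarded steps, correcting the radius from the sensed force.

```bash
cat > turn.py <<'E'
from h import *
import json,sys
def tf(t,s):
    F=np.array(s["contact_force"]); return np.r_[R.from_euler('z',-t[2]).apply(F)]
def arc(t,p0,th0,ths,state,vel=.04,guard=6,r=.063):
    """p0: tier TCP at th0. state: dict with off (x,z), F0"""
    e=lambda a:np.array([-np.sin(a),0,np.cos(a)])
    for th in ths:
        q=p0+r*(e(th)-e(th0))+state["off"]
        g=env.movel(T2W(t,q)[0],velocity=vel,guard=guard)
        s=monitor.sense(); F=tf(t,s)-state["F0"]
        fr=F@e(th); ft=-(F@np.array([-np.cos(th),0,-np.sin(th)]))  # ft>0: resists turning
        p=W2T(t,s["position"])
        print(f"th {th:.2f} {g} t{s['clock']:.1f} F{F.round(1)} fr {fr:.1f} ft {ft:.1f} err{((p-q)*1e3).round(1)} off{(state['off']*1e3).round(1)}")
        state["off"]=state["off"]+e(th)*np.clip(fr*2e-4,-.001,.001)
        state["th"]=th
        if g or ft>6: return False
    return True
E
python3 - <<'E'
from turn import *
t=np.load("tw.npy"); s=monitor.sense(); p0=W2T(t,s["position"]); th0=-.177
st=dict(off=np.zeros(3),F0=tf(t,s)); print(p0,st["F0"])
ok=arc(t,p0,th0,np.arange(-.1,.75,.1),st)
np.savez("st.npz",off=st["off"],F0=st["F0"],th=st["th"],p0=p0,th0=th0); print(ok)
f=eyes.grab_frame("wrist"); save("w4",f,(90,60,430,300),2.2)
E
```

```text
[0.03091775 0.00591326 0.17265565] [0.44924558 2.50496805 1.87392496]
th -0.10 False t6.4 F[-0.1 -2.   1.1] fr 1.0 ft -0.2 err[-0.4  0.1  0. ] off[0. 0. 0.]
th 0.00 False t6.7 F[-0.3 -1.3 -2.6] fr -2.6 ft -0.3 err[-0.5  0.  -0.2] off[0.  0.  0.2]
th 0.10 False t7.0 F[-0.1 -0.3 -0.9] fr -0.9 ft -0.2 err[-0.3  0.   0. ] off[ 0.   0.  -0.3]
th 0.20 False t7.3 F[ 0.2 -0.4  0.7] fr 0.6 ft 0.4 err[-0.3  0.   0.1] off[ 0.   0.  -0.5]
th 0.30 False t7.6 F[-1.7 -0.7  0.7] fr 1.2 ft -1.4 err[-0.4 -0.  -0.1] off[ 0.   0.  -0.4]
th 0.40 False t7.9 F[-1.3 -1.5 -1.8] fr -1.2 ft -1.9 err[-0.4  0.  -0.2] off[-0.1  0.  -0.1]
th 0.50 False t8.2 F[-1.7 -0.3  0.9] fr 1.6 ft -1.1 err[-0.4 -0.  -0.1] off[ 0.   0.  -0.3]
th 0.60 False t8.5 F[-1.1 -0.7 -0.8] fr -0.0 ft -1.3 err[-0.4  0.  -0.3] off[-0.1  0.  -0.1]
th 0.70 False t8.8 F[-0.2 -0.3 -0.4] fr -0.1 ft -0.4 err[-0.4  0.  -0.3] off[-0.1  0.  -0.1]
True
```

View pics/w4.png

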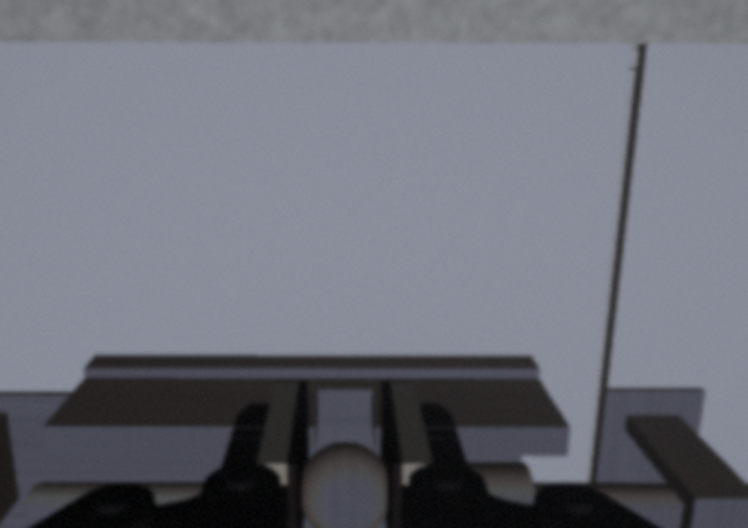

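The handle is at 0.7 rad, and the notch (316–374) is centred on the ball (345). I'll continue gently through the contact zone.

Run:
```python
from turn import *
t=np.load("tw.npy"); z=np.load("st.npz"); st=dict(off=z["off"],F0=z["F0"],th=float(z["th"]))
ok=arc(t,z["p0"],float(z["th0"]),np.arange(.78,1.40,.06),st,guard=4)
np.savez("st.npz",off=st["off"],F0=st["F0"],th=st["th"],p0=z["p0"],th0=z["th0"]); print(ok)
if ok:
    ok=arc(t,z["p0"],float(z["th0"]),np.arange(1.44,1.57,.04),st,guard=5)
    np.savez("st.npz",off=st["off"],F0=st["F0"],th=st["th"],p0=z["p0"],th0=z["th0"]); print(ok)
f=eyes.grab_frame("wrist"); save("w5",f,None,1.5)
f=eyes.grab_frame("scene"); save("s5",f,(160,165,305,285),5)
```

```text
th 0.78 False t9.2 F[-1.7 -0.8 -0.4] fr 0.9 ft -1.5 err[-0.4  0.  -0.3] off[-0.1  0.  -0.1]
th 0.84 False t9.4 F[-1.6 -0.3 -1.2] fr 0.4 ft -2.0 err[-0.2  0.  -0.3] off[-0.2  0.   0. ]
th 0.90 False t9.7 F[-2.1  0.  -1.5] fr 0.7 ft -2.5 err[-0.3 -0.  -0.3] off[-0.3  0.   0.1]
th 0.96 False t9.9 F[-0.7 -1.2 -2.4] fr -0.8 ft -2.4 err[-0.2  0.  -0.3] off[-0.4  0.   0.2]
th 1.02 False t10.2 F[-0.6  0.1 -1.5] fr -0.3 ft -1.6 err[-0.3 -0.  -0.3] off[-0.3  0.   0.1]
th 1.08 False t10.4 F[-0.8 -1.1 -1.7] fr -0.1 ft -1.9 err[-0.2 -0.  -0.3] off[-0.2  0.   0. ]
th 1.14 False t10.7 F[-0.2 -0.9 -1.9] fr -0.6 ft -1.9 err[-0.1 -0.  -0.3] off[-0.2  0.   0. ]
th 1.20 False t10.9 F[ 2.  -0.  -2.3] fr -2.7 ft -1.4 err[-0.1  0.  -0.3] off[-0.1  0.  -0. ]
th 1.26 False t11.2 F[ 0.1 -1.1 -2.3] fr -0.8 ft -2.1 err[-0.2 -0.  -0.3] off[ 0.4  0.  -0.2]
th 1.32 False t11.4 F[ 0.6 -1.1 -1.7] fr -1.0 ft -1.5 err[-0.   0.  -0.3] off[ 0.6  0.  -0.3]
th 1.38 False t11.7 F[-0.2 -0.3 -1.3] fr -0.0 ft -1.3 err[ 0.   0.  -0.3] off[ 0.8  0.  -0.3]
True
th 1.44 False t11.9 F[ 1.9 -0.4 -2.8] fr -2.2 ft -2.5 err[ 0.1  0.  -0.2] off[ 0.8  0.  -0.3]
th 1.48 False t12.2 F[-0.9 -0.9 -2.2] fr 0.7 ft -2.3 err[-0.2  0.  -0.3] off[ 1.2  0.  -0.4]
th 1.52 False t12.4 F[-0.1 -0.7 -2.3] fr -0.0 ft -2.3 err[ 0.   0.  -0.2] off[ 1.1  0.  -0.4]
th 1.56 False t12.7 F[ 1.3 -1.4 -1.4] fr -1.3 ft -1.4 err[-0.   0.  -0.2] off[ 1.1  0.  -0.4]
True
```

View pics/w5.png

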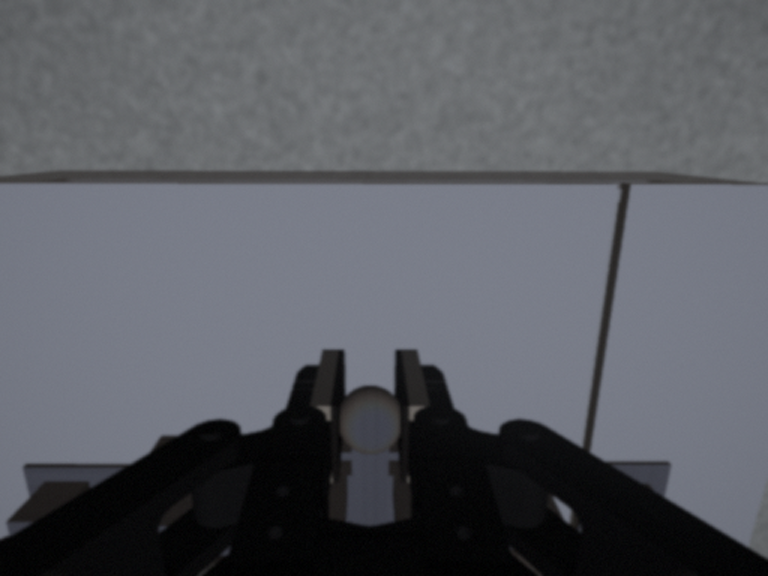

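View pics/s5.png

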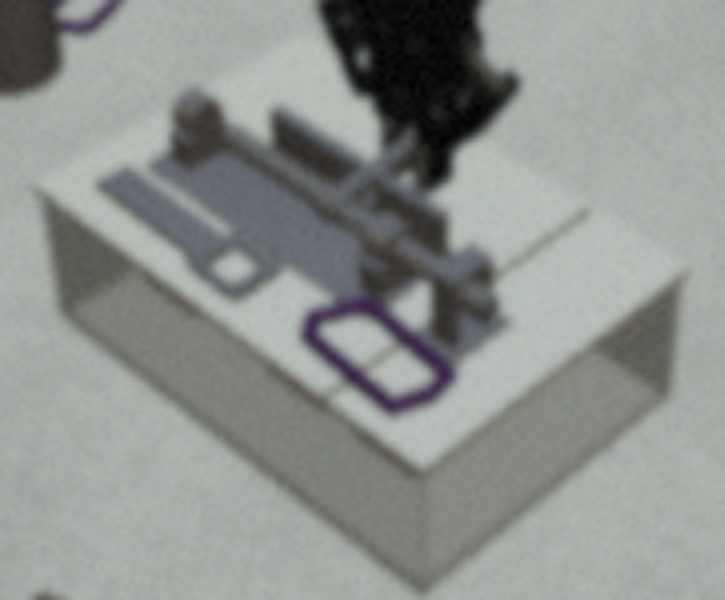

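The handle has dropped into the notch with no resistance, and the rod is through the staple. I'll press a little further to feel the flat stop.

Run:
```python
from turn import *
t=np.load("tw.npy"); z=np.load("st.npz"); st=dict(off=z["off"],F0=z["F0"],th=float(z["th"]))
print(W2T(t,monitor.sense()["position"]))
ok=arc(t,z["p0"],float(z["th0"]),np.arange(1.58,1.67,.02),st,vel=.02,guard=6)
s=monitor.sense();print(W2T(t,s["position"]),tf(t,s)-z["F0"])
```

```text
[-0.04203498  0.00589101  0.11089685]
th 1.58 False t13.0 F[-2.6 -1.  -1.2] fr 2.6 ft -1.2 err[-0.3  0.  -0.2] off[ 1.4  0.  -0.4]
th 1.60 False t13.3 F[ 1.4 -1.4 -1.7] fr -1.3 ft -1.8 err[ 0.2  0.  -0. ] off[ 0.8  0.  -0.4]
th 1.62 False t13.5 F[-0.5 -1.1 -1.7] fr 0.6 ft -1.7 err[-0.   0.  -0.1] off[ 1.1  0.  -0.4]
th 1.64 False t13.8 F[ 0.2 -0.7 -0.7] fr -0.2 ft -0.7 err[ 0.1 -0.  -0.1] off[ 1.   0.  -0.4]
th 1.66 False t14.0 F[ 0.3 -0.9 -1.4] fr -0.1 ft -1.4 err[-0.   0.  -0.1] off[ 1.   0.  -0.4]
[-0.04194597  0.00592289  0.10453846] [ 0.25587428 -0.8787072  -1.41361874]
```

No stop felt, so the ball may have been pinched high in the pads. I'll release, back off upward and look.

Run:
```python
from turn import *
t=np.load("tw.npy")
env.release(); s=monitor.sense(); print(s["clock"],s["finger_gap"],tf(t,s))
p=W2T(t,s["position"]); q=p.copy(); q[2]=.25
env.movel(T2W(t,q)[0],velocity=.12)
q[0]=.03; env.movel(T2W(t,q)[0],velocity=.15)
f=eyes.grab_frame("wrist"); np.savez("w6.npz",**f); save("w6",f,None,1.5)
f=eyes.grab_frame("scene"); np.savez("s6.npz",**f); save("s6",f,(160,165,305,285),5)
f=eyes.grab_frame("side"); np.savez("d6.npz",**f); save("d6",f,(220,165,330,295),4.5); print(monitor.sense()["clock"])
```

```text
14.6917 1.0059872846543059 [-0.4877514  -0.26932998  0.26455311]
16.8333
```

View pics/w6.png

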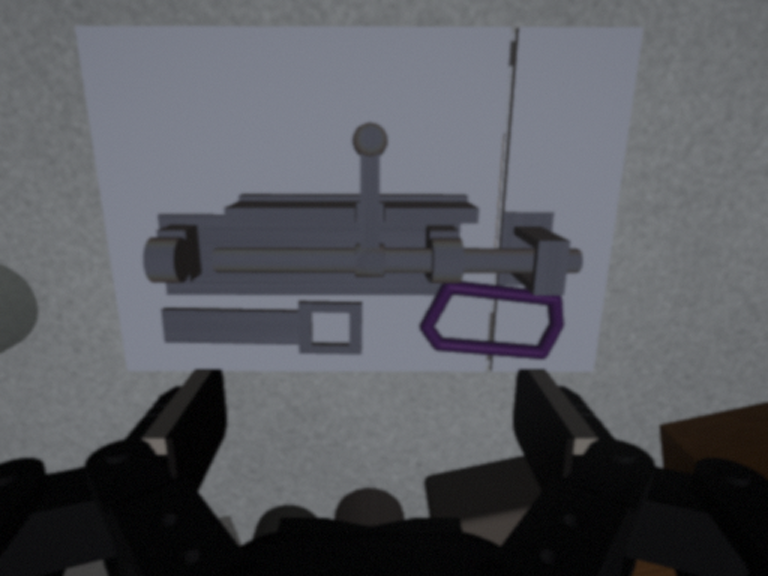

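View pics/s6.png

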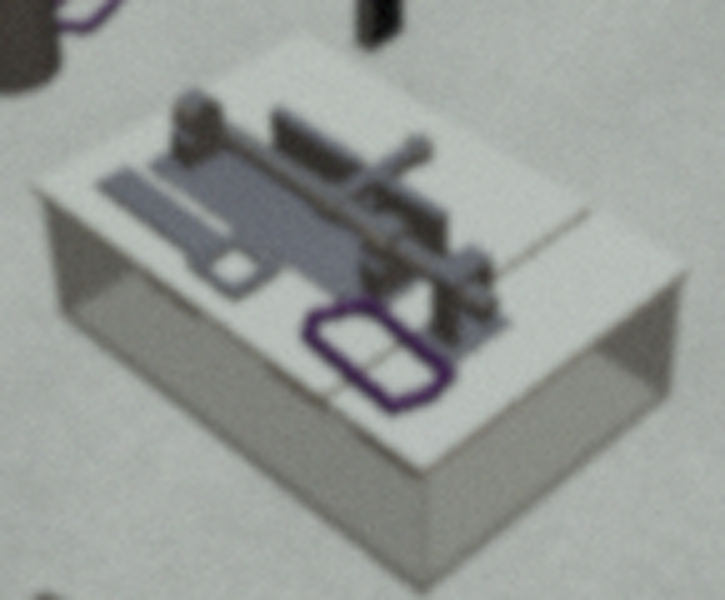

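View pics/d6.png

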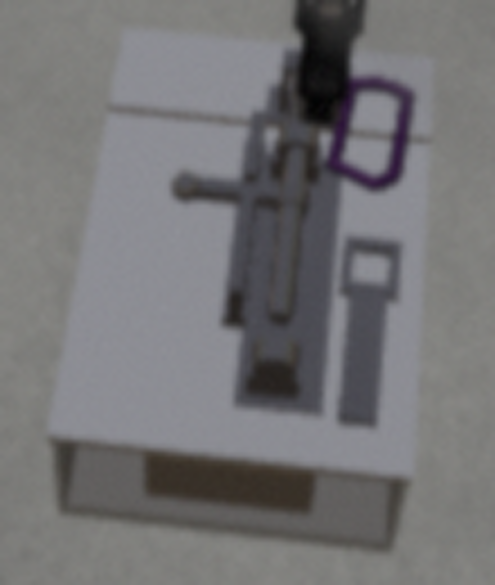

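The handle lies across the notch, with the ball at (370,139) in the wrist view, (420,148) in the scene zoom and (186,186) in the side zoom. I'll check the ball's height, then press it lightly with closed fingers to confirm it's on the stop.

Run:
```python
from turn import *
t=np.load("tw.npy"); ta=np.load("t.npy")
fs=dict(np.load("s6.npz"));fd=dict(np.load("d6.npz"));fw=dict(np.load("w6.npz"))
zs=lambda u,v:((u+.5)/5+160-.5,(v+.5)/5+165-.5)
zd=lambda u,v:((u+.5)/4.5+220-.5,(v+.5)/4.5+165-.5)
print("tri",W2T(ta,tri([ray(fs,zs(419,149)),ray(fd,zd(186,186))])))
print("wrist, z=.13",W2T(t,onplane(fw,(370/1.5-.2,139/1.5-.2),.13)), "z=.14",W2T(t,onplane(fw,(370/1.5-.2,139/1.5-.2),.14)))
env.close_gripper(effort=25)
q=ori(t[2],1)
env.movel(T2W(t,[-.043,.0055,.2])[0],velocity=.12)
F0=tf(t,monitor.sense())
g=env.movel(T2W(t,[-.043,.0055,.150])[0],velocity=.06,guard=4)
if not g: g=env.movel(T2W(t,[-.043,.0055,.130])[0],velocity=.015,guard=4)
s=monitor.sense(); print(g,s["clock"],W2T(t,s["position"]),tf(t,s)-F0,s["finger_gap"])
```

```text
tri [-0.04445698  0.00604917  0.12953246]
wrist, z=.13 [-0.04363001  0.00565715  0.13      ] z=.14 [-0.04360061  0.00563748  0.14      ]
True 20.275 [-0.0429907   0.00549856  0.13895913] [-0.74927871  0.14843857  5.91048657] -0.0019389972025946104
```

Contact was at z = 0.1390, where a flat handle puts the top of the ball (0.1397). It pushed back with 5.9 N against about 0.8 N of turning friction, so the handle is on its flat stop. I'll retreat, check and hand in.

Run:
```python
from turn import *
t=np.load("tw.npy")
env.movel(T2W(t,[-.043,.0055,.26])[0],velocity=.12)
env.movel(T2W(t,[-.15,-.05,.30])[0],velocity=.15)
env.hold(.3)
for n,b in(("scene",(160,165,305,285)),("side",(220,165,330,295))):
    f=eyes.grab_frame(n); save(n+"7",f,b,4)
f=eyes.grab_frame("scene"); save("full7",f)
s=monitor.sense(); print(s["clock"],s["contact_force"])
```

```text
22.8917 [0.39152287 0.88193712 0.48265513]
```

View pics/side7.png

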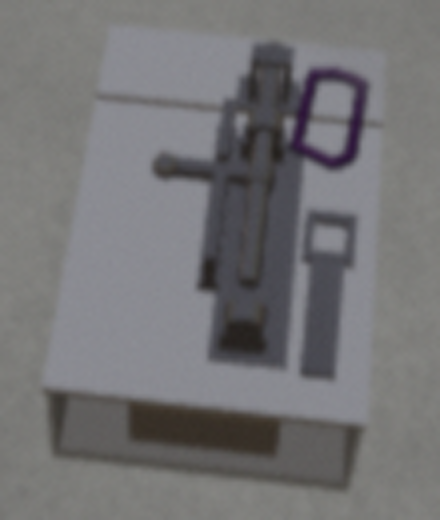

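View pics/full7.png

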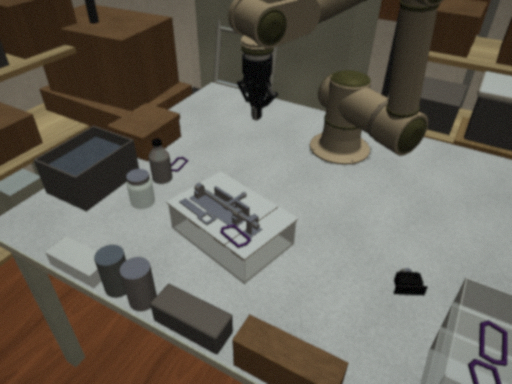

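The handle lies in the notch (ball at (165,165) in the side zoom), the rod is in the staple and the arm is clear. The other items look unmoved.

```bash
python3 -c "
from bench import job,monitor
print(job.hand_in(), monitor.sense()['clock'])"
```

```text
the job is handed in; nothing more can be done
the job is handed in; nothing more can be done
```

The lid is bolted and the job is handed in. I pinched the handle's ball and slid the bolt about 41 mm with the handle up, to a travel of about 0.051 m. I then turned the handle down through the notch and let go.

I found the notch by eye with the wrist camera instead of feeling along the strip. The handle went down without meeting the strip, with changes in the sensed force staying under about 4 N.

**Last checks:**
- **Handle:** after release, the ball triangulated at tier z = 0.1295 m, which is flat. A light press with closed fingers met a firm stop at z = 0.139 m with about 6 N.
- **Rod and arm:** the rod is through the staple, and the arm is clear with about 1 N residual on the sensor. The job had taken about 23 s of the 72 s at the last check.
- **Other items:** they look unmoved in the pictures, though I did not measure them.

**What disagreed:**
- **Camera views:** the scene and side views differed by about 6 mm on where the tier is, so I used the wrist camera.
- **Strip position:** the wrist camera put the strip's centre about 4 mm toward -y. I aligned the handle to the notch directly in the picture.
- **Flat stop:** I felt no stop while still pinching the ball, probably because it slipped between the pads. The press after release settled that.

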